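Change the gear on the bench drive unit

TASK

Change the gear on the bench drive unit: lift the fitted gear straight off its splined shaft and set it down flat, boss up, in the middle of the empty place in the rack, in line with the two spare gears. Then take the larger gear lying on the bench, turn it so that its bore meshes with the splines, slide it down onto the sprung collar, press it fully home and finish while still holding it pressed down there, without letting go. Leave the spare gears, the tin, the tape roll and the pliers where they are.

Things in the scene. Friction and masses are not known exactly. Their poses are not given: they have to be found in the camera images.
- old_gear_boss (a point): Fitted gear, bare steel, loose, at first meshed on the drive unit's shaft, resting on the collar: toothed disc 72 mm across, 16 mm thick, with a square boss 32 x 32 mm standing 30 mm high on it; about 0.2 kg. Point: centre of the boss, 15 mm below its top, 31 mm above the underside. x and y: square to the boss's flat sides; z: gear axis, up.
- old_gear: The same fitted gear: origin at the centre of its underside, same axes. A cross-shaped bore runs right through, its arms parallel to the sides of the boss (along x and y).
- new_gear_boss (a point): Replacement gear, bare steel, loose, the largest, lying alone on the bench, flat, boss up: toothed disc 88 mm across, 16 mm thick, square boss 32 x 32 mm standing 30 mm high on it; about 0.24 kg. Point: centre of the boss, 15 mm below its top, 31 mm above the underside. x and y: square to the boss's flat sides; z: gear axis, up.
- new_gear: The same replacement gear: origin at the centre of its underside, same axes. Its bore, right through disc and boss, is a cross of two slots 10.4 mm wide and 22.4 mm long, along x and y (parallel to the sides of the boss).
- shaft_top (a point): Centre of the top end of the upright splined shaft, 78 mm above the bench. The shaft is a cross of two bars 8 mm wide and 20 mm from end to end, along this frame's x and y, with edges and tops rounded to 4 mm. A gear fits in any of four turns, a quarter turn apart, with 1.2 mm or about 0.15 rad of play. Underside of a gear: 22 mm below this point on the raised collar, 27 mm fully home.
- drive: Drive unit fixed to the bench: grey housing 110 x 80 mm and 38 mm high with a round bearing cap 48 mm high; the splined shaft stands upright in its middle. Origin: centre of its underside, on the bench; x along its length, z up.
- collar (a joint): Brass ring, 35 mm across, round the foot of the shaft, sprung upward: 0 = up (its top 22 mm below the shaft's top), 0.005 m = fully down on its stop. It takes 6 N to start and 10 N to hold fully down, more than a gear weighs, so it lifts the gear again when the push ends. A gear is fully home when it holds the collar down on its stop.
- gap (a point): Centre of the empty middle place of the rack, on the board's upper face, 36 mm above the bench. The rack is a thick wooden board fixed to the bench, 110 mm deep, 286 mm long, with a rail along its left side and stops at both ends, 8 mm higher. y runs along the row, toward the robot, x to the rail, z up; the spare gears stand about 88 mm away along +y and -y.
- spare_near: A spare steel gear standing flat, boss up, in the rack at the near end of the row as the robot sees it; 66 mm across the teeth, otherwise shaped like the others (disc 16 mm thick, 32 mm square boss 30 mm high). Loose. Point: centre of its underside.
- spare_far: A spare steel gear standing flat, boss up, in the rack at the far end of the row as the robot sees it; 66 mm across the teeth, otherwise shaped like the others (disc 16 mm thick, 32 mm square boss 30 mm high). Loose. Point: centre of its underside.
- screw_tin: Plain grey round tin, 64 mm across, 45 mm high, a bystander. Origin: centre of its underside.
- masking_roll: Roll of masking tape lying flat, 82 mm across, 24 mm high, a bystander. Origin: centre of its underside.
- pliers: Pliers with blue grips lying flat, 146 mm long, 14 mm high, a bystander. Origin: middle of the underside.

How it is judged:
By the outcome, as a careful person would: the job done as asked, in the order asked, and still so for the second after the job is handed in, while the arm keeps its last pose, push and grip.
It also fails if it takes over 51 s, if anything falls off the work surface, if the arm or the gripper's body presses on something with over 40 N, if the wrist force passes 120 N, or if a joint passes its speed limit or range.

ROBOT

A 6-joint arm with a two-finger parallel gripper is mounted at the origin on a cart in front of the work surface, level with it; the furniture and walls round the work are solid. World frame = base frame: x ahead of the robot, y to its left, z up, the work surface at z = 0. Lengths are in m, angles in degrees, forces in N, time in s.
With the tool pointing down it reaches from about 0.3 to 0.75 m from the base axis. Payload 8.5 kg.
Tool frame: the origin (TCP) lies between the finger pads; the fingertips stand 22 mm ahead of it and the grasp point (between the pads) lies 3 mm ahead of it (env.nose_length is the distance from the TCP to the fingertips, in m); z points along the fingers, x is the direction in which the jaws open and shut, and the axes are right-handed (so a half turn about z gives the same grasp; the last joint's range is limited). The gripper opens to 85 mm and grips with 20 to 120 N. Pads are 22 mm wide; open, the fingers measure 114 mm over their backs; the gripper's body (76 mm by 85 mm) begins 54 mm behind the grasp point. The pads swing forward as they close: fully open they stand 13 mm farther back than shut.
Start: joints at [52.924, 21.807, 74.336, -0, 83.858, -12.336], TCP at [0.23, 0.5, 0.253] pointing down, gripper open.
Joint ranges: [-178.18, 178.18], [-50.72, 133.34], [12.68, 142.11], [-81.47, 261.47], [9.98, 163.14], [-165.26, 165.26]. Speed limits (degrees/s): [136.94, 136.94, 180, 180, 180, 180].

INTERFACE

Orientations are given as a 3x3 rotation matrix whose columns are the frame's x, y, z axes.
In Python, from rig import env gives the robot as it stands.
- The arm moves only by the tool arm_command, never from a script. Its argument "steps" is a list of rows, each an object with "delta_pos": the shift along the world's x, y, z in mm, a list of three; "dr": the turn, a rotation vector about the world's x, y, z in degrees, a list of three. In form: [{"delta_pos": [dx, dy, dz], "dr": [wx, wy, wz]}, ...]. A call has 1 to 20 rows; each row shifts and turns the commanded pose from where the row before left it; what a row does not reach is not made up. A row lasts 1/10 s, in which the tool goes at most 50 mm and 8.59 degrees, less where a joint would pass 70% of its speed; a pose out of reach is approached as far as the arm can. A call with a gripper value outside its range is refused whole. "grip" is the opening, from 0 (shut) to 1 (fully open), set as the call begins (left out, the last holds). The fingers move at their own pace and stop on an object; "squeeze" is the grip in N (left out, the last holds). Time passes only in rows, so rows that do not move let the fingers close. It gives the time, the measured TCP pose, the force and the opening at its end, in the units of the state.
- env.observe(): the state, without advancing time (a new reading comes with each control period).
- env.get_image(name): name is "scene" or "side" or "wrist"; returns the picture (480x640x3 uint8, blue, green, red); there is no depth.
- env.get_calibration(name): a dict with "fx", "fy", "cx", "cy" (pixels), "view" (4x4, takes a point from world to camera coordinates). Camera axes: x right, y up, looking along -z (the intrinsics and any distortion apply to the point x, -y, -z); pixel columns grow to the right and rows downward; lengths in m; the calibration is good to about 2 mm. A picture is of the moment at which its call begins: read the wrist's pose just before it. get_calibration takes no time and is no camera call; for the wrist camera it gives the pose at the moment of the call.
- env.close_job(): hands the job in, once; it reports no verdict.
The state is a dict: "time_s": time; "q": joint angles; "qvel": joint speeds; "joint_efforts": joint torques, N m; "position": TCP position; "tool_rot": TCP orientation; "ft_force": force on the tool from outside, world axes, zero at the start; "wrist_torque": the same for the moment, N m; "grip_width": finger opening in m.
Only numpy, scipy, OpenCV 4.12 (cv2) and the standard library are available. Lean on these libraries where they do the work, as an engineer would, in place of code of your own. Each camera call takes 0.05 s, during which the arm holds its last target. There are 200 camera calls.

## Working session

There is one attempt and no reset: what is moved stays moved. The work goes in short steps, Python scripts to look and compute and a tool call to move; the robot and the scene stay as the last step left them, time stands still between calls to the robot, and variables do not carry over. Pictures are saved under pics/ and viewed, about 8 in all and at most 12, crops included, and the job is handed in when it is done.

Besides the shell and the picture viewer there is one more tool, called after "Call:" as name([rows], argument=value, ...), one row to a line, values as JSON. arm_command: Moves the arm, as the interface text tells. Its arguments: {"type":"object","properties":{"steps":{"type":"array"},"grip":{"type":"number"},"squeeze":{"type":"number"}},"required":["steps"]}

```bash
mkdir -p pics; ls; python3 - <<'E'
from rig import env
import cv2,numpy as np
np.set_printoptions(precision=4,suppress=True)
s=env.observe();print(s)
for n in("scene","side","wrist"):
    c=env.get_calibration(n);print(n,c)
    cv2.imwrite(f"pics/{n}0.png",env.get_image(n))
E
```

```text
pics
{'time_s': 0.0, 'q': array([ 52.9221,  21.8406,  74.3834,  -0.0009,  83.8592, -12.3359]), 'qvel': array([ 0.1045, -0.0513, -0.0332, -0.0619,  0.0649,  0.0021]), 'joint_efforts': array([ -0.0018, -44.8451, -23.1279,  -0.0003,   0.0047,   0.    ]), 'position': array([0.23  , 0.4993, 0.2527]), 'tool_rot': array([[ 0.4185,  0.9082, -0.0009],
       [ 0.9082, -0.4185, -0.0012],
       [-0.0014, -0.0003, -1.    ]]), 'ft_force': array([-0.0435, -0.0699, -0.2864]), 'wrist_torque': array([-0.004 , -0.0086, -0.0328]), 'grip_width': 0.08517354491463754}
scene {'fx': 590.614356148134, 'fy': 590.614356148134, 'cx': 327.01241645487806, 'cy': 246.22240717461167, 'view': array([[ 0.7604, -0.6489,  0.0243, -0.1992],
       [ 0.3155,  0.4019,  0.8596, -0.3735],
       [-0.5676, -0.646 ,  0.5104, -0.6064],
       [ 0.    ,  0.    ,  0.    ,  1.    ]])}
side {'fx': 456.70845426801856, 'fy': 456.70845426801856, 'cx': 320.371122208013, 'cy': 240.73867968958984, 'view': array([[-0.9402, -0.3402,  0.0177,  0.6081],
       [ 0.1525, -0.3737,  0.9149, -0.0301],
       [-0.3046,  0.8629,  0.4033, -0.9815],
       [ 0.    ,  0.    ,  0.    ,  1.    ]])}
wrist {'fx': 340.4535034487127, 'fy': 340.4535034487127, 'cx': 316.3313335239741, 'cy': 240.79681497081717, 'view': array([[ 0.4197,  0.9077, -0.0011, -0.5501],
       [-0.8638,  0.399 , -0.3077,  0.0386],
       [-0.2788,  0.1301,  0.9515, -0.3803],
       [ 0.    ,  0.    ,  0.    ,  1.    ]])}
```

View pics/scene0.png

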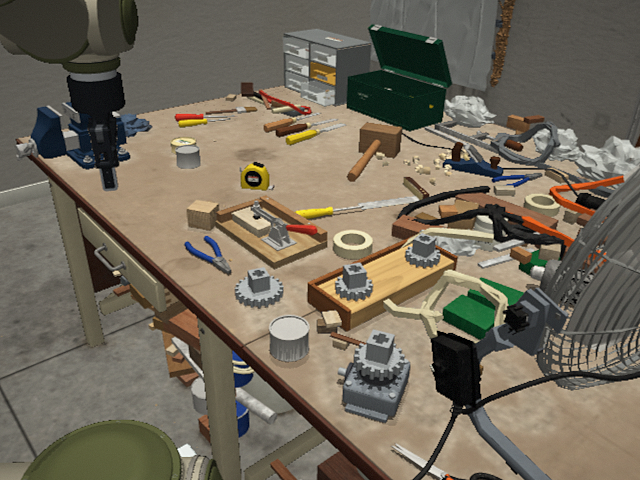

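View pics/side0.png

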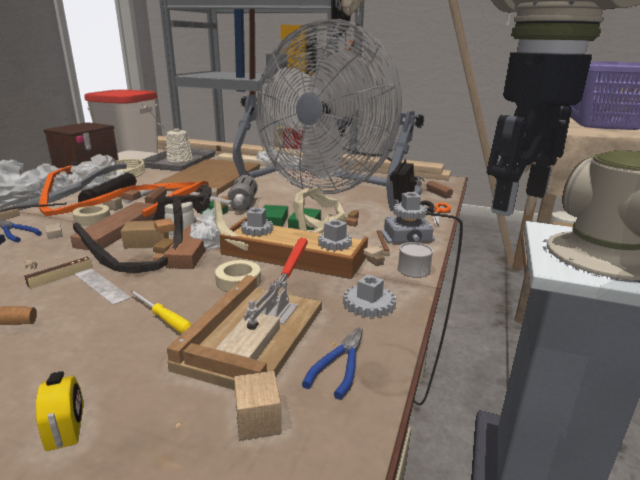

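The scene view shows the fitted gear with its boss near (380,345), the new gear at (259,285), the rack spares at (352,280) and (424,248), the tin at (289,338) and a black box at (455,365). The side view shows the fitted gear at (409,203), the new gear at (370,293), and the spares at (335,233) and (257,220).

```bash
cat > h.py <<'E'
import numpy as np,cv2
np.set_printoptions(precision=4,suppress=True)
def ray(c,p):
    V=c["view"];R=V[:3,:3];o=-R.T@V[:3,3]
    d=R.T@np.array([(p[0]-c["cx"])/c["fx"],-(p[1]-c["cy"])/c["fy"],-1.]);return o,d/np.linalg.norm(d)
def plane(c,p,z):
    o,d=ray(c,p);return o+d*(z-o[2])/d[2]
def proj(c,X):
    P=c["view"][:3,:3]@np.asarray(X)+c["view"][:3,3];return np.array([c["cx"]-c["fx"]*P[0]/P[2],c["cy"]+c["fy"]*P[1]/P[2]])
def tri(c1,p1,c2,p2):
    o,d=ray(c1,p1);q,e=ray(c2,p2);t=np.linalg.lstsq(np.c_[d,-e],q-o,rcond=None)[0]
    a,b=o+d*t[0],q+e*t[1];return (a+b)/2,np.linalg.norm(a-b)
E
python3 - <<'E'
from rig import env
from h import *
a,b=env.get_calibration("scene"),env.get_calibration("side")
for n,z,p,q in[("old top",.102,(380,336),(409,197)),("new top",.046,(260,277),(370,282)),("spare n",.082,(354,268),(335,224)),("spare f",.082,(427,238),(257,211)),("tin top",.045,(289,323),(415,248)),("roll",.024,(353,240),(237,270)),("box",.1,(455,335),(403,165))]:
    print(n,tri(a,p,b,q),plane(a,p,z),plane(b,q,z))
S=cv2.imread("pics/scene0.png")[220:430,240:500];T=cv2.imread("pics/side0.png")[160:330,210:470]
o=np.vstack([cv2.resize(S,None,fx=3,fy=3,interpolation=2)])[:600]
cv2.imwrite("pics/c1.png",o)
E
```

```text
old top (array([0.4164, 0.0706, 0.0991]), np.float64(0.0033647549757770045)) [0.416  0.0689 0.102 ] [0.4134 0.083  0.102 ]
new top (array([0.4223, 0.3756, 0.0395]), np.float64(0.0009304631543099676)) [0.4163 0.3672 0.046 ] [0.4202 0.3867 0.046 ]
spare n (array([0.5295, 0.2449, 0.0812]), np.float64(0.0011902125579479883)) [0.5295 0.2445 0.082 ] [0.5281 0.2479 0.082 ]
spare f (array([0.7067, 0.2344, 0.0813]), np.float64(0.004462799529561957)) [0.7097 0.2356 0.082 ] [0.7023 0.2404 0.082 ]
tin top (array([0.3729, 0.2264, 0.0488]), np.float64(0.0024882224870744142)) [0.3773 0.2307 0.045 ] [0.3726 0.2195 0.045 ]
roll (array([0.6674, 0.3919, 0.0222]), np.float64(0.0018933240678638608)) [0.6638 0.3889 0.024 ] [0.667  0.3936 0.024 ]
box (array([ 0.4521, -0.0275,  0.1446]), np.float64(0.0041103298238667945)) [0.5033 0.0047 0.1   ] [ 0.4785 -0.1989  0.1   ]
```

View pics/c1.png

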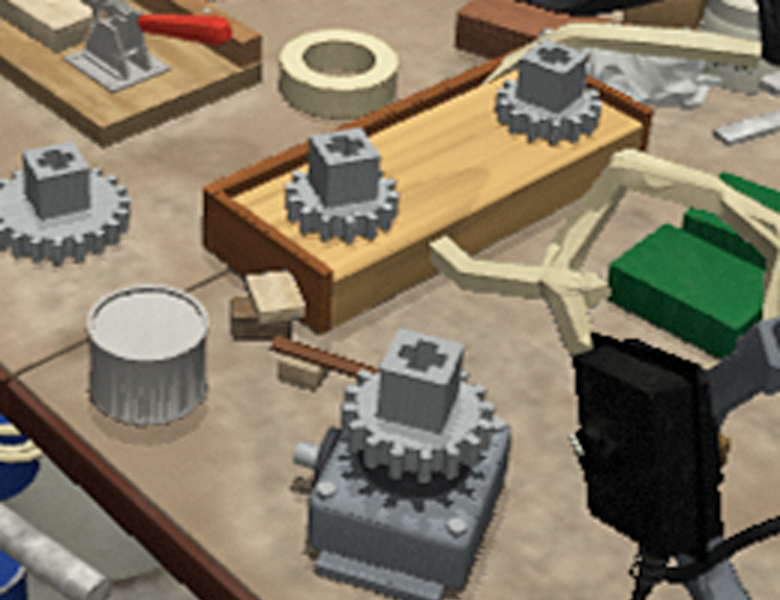

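The crop shows both bosses' cross bores clearly, the rack with an empty middle place, and a black foot box to the right of the drive. I'll move the wrist camera over the work.

Call:
arm_command([
  {"delta_pos": [25, -40, 5], "dr": [0, 0, 0]},
  {"delta_pos": [25, -40, 5], "dr": [0, 0, 0]},
  {"delta_pos": [25, -40, 5], "dr": [0, 0, 0]},
  {"delta_pos": [25, -40, 5], "dr": [0, 0, 0]},
  {"delta_pos": [25, -40, 0], "dr": [0, 0, 0]},
  {"delta_pos": [25, -40, 0], "dr": [0, 0, 0]},
  {"delta_pos": [20, -20, 0], "dr": [0, 0, 0]},
  {"delta_pos": [0, 0, 0], "dr": [0, 0, 0]},
  {"delta_pos": [0, 0, 0], "dr": [0, 0, 0]},
  {"delta_pos": [0, 0, 0], "dr": [0, 0, 0]},
], grip=1)

```text
time_s: 1.15
position: [0.3996, 0.2401, 0.2732]
tool_rot: [[0.418, 0.909, -0.0], [0.909, -0.418, 0.0], [-0.0, -0.0, -1.0]]
ft_force: [0.4, 0.5, 0.4]
grip_width: 0.0855
```

```bash
cat > snap.py <<'E'
from rig import env
from h import *
import pickle,sys
def snap(name,cam="wrist"):
    s=env.observe();c=env.get_calibration(cam);im=env.get_image(cam)
    cv2.imwrite(f"pics/{name}.png",im);pickle.dump((s,c),open(f"pics/{name}.pkl","wb"))
    print(s["time_s"],s["position"],s["qvel"]);return s,c,im
if __name__=="__main__":snap(sys.argv[1],*sys.argv[2:])
E
python3 snap.py w1
```

```text
1.15 [0.3996 0.2401 0.2732] [ 0.7123 -0.1388 -0.0128  0.0259 -0.198  -0.052 ]
```

View pics/w1.png

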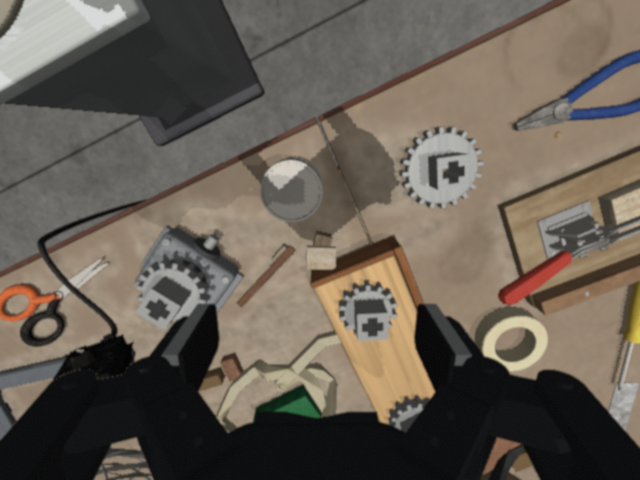

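The wrist picture shows the boss-top crosses clearly: old (158,311), new (453,172), near spare (373,324). The tin is at (291,188) and the roll at (513,341). I'll measure the crosses on their planes.

```bash
cat > cross.py <<'E'
from h import *
import pickle
def cross(name,p,z,w=22,sc=4):
    """dark cross nearest pixel p -> centre on plane z and angle (deg mod 90)"""
    s,c=pickle.load(open(f"pics/{name}.pkl","rb"));g=cv2.cvtColor(cv2.imread(f"pics/{name}.png"),6)
    x0,y0=int(p[0]-w),int(p[1]-w);r=cv2.resize(g[y0:y0+2*w,x0:x0+2*w],None,fx=sc,fy=sc,interpolation=2)
    t,m=cv2.threshold(r,0,255,cv2.THRESH_BINARY_INV+cv2.THRESH_OTSU)
    best=None
    for T in (t*.7,t*.85,t):
        m=(r<T).astype(np.uint8);n,L,st,ce=cv2.connectedComponentsWithStats(m)
        i=min((i for i in range(1,n) if st[i,4]>40),key=lambda i:np.hypot(*(ce[i]-w*sc)))
        ys,xs=np.where(L==i);P=np.array([plane(c,(x0+(x+.5)/sc-.5,y0+(y+.5)/sc-.5),z)[:2] for x,y in zip(xs,ys)])
        me=P.mean(0);d=(P-me);q=d[:,0]+1j*d[:,1];a=np.degrees(np.angle((q**4).sum()))/4
        px=c["fx"]
        cell=abs(np.linalg.det(np.c_[plane(c,(p[0]+1,p[1]),z)[:2]-plane(c,p,z)[:2],plane(c,(p[0],p[1]+1),z)[:2]-plane(c,p,z)[:2]]))*1e6/sc**2
        print(name,p,"T%.0f"%T,"centre",me*1e3,"ang %.1f"%a,"area mm2 %.0f"%(len(xs)*cell),"extent mm",np.ptp(P,0)*1e3)
if __name__=="__main__":
    import sys
    n=sys.argv[1]
    for a in sys.argv[2:]:
        u,v,z,w=map(float,a.split(","));cross(n,(u,v),z,w)
E
python3 cross.py w1 158,311,.102,13 453,172,.046,13 373,324,.082,13; python3 -c "
import cv2,numpy as np
g=cv2.imread('pics/w1.png')
c=[cv2.resize(g[v-45:v+45,u-45:u+45],(260,260),interpolation=2) for u,v in((158,300),(445,168),(373,315))]
cv2.imwrite('pics/w1c.png',np.hstack(c))"
```

```text
Traceback (most recent call last):
  File "cross.py", line 21, in <module>
    u,v,z,w=map(float,a.split(","));cross(n,(u,v),z,w)
                                    ~~~~~^^^^^^^^^^^^^
  File "cross.py", line 6, in cross
    x0,y0=int(p[0]-w),int(p[1]-w);r=cv2.resize(g[y0:y0+2*w,x0:x0+2*w],None,fx=sc,fy=sc,interpolation=2)
                                               ~^^^^^^^^^^^^^^^^^^^^^
TypeError: slice indices must be integers or None or have an __index__ method
```

View pics/w1c.png

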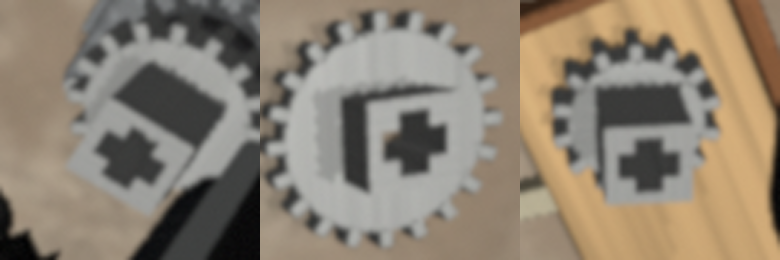

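The crops show the three crosses cleanly. The new gear's cross has one lit wall at its upper left, where the bench shows through.

```bash
sed -i 's/cross(n,(u,v),z,w)/cross(n,(u,v),z,int(w))/' cross.py; python3 cross.py w1 158,311,.102,13 453,172,.046,13 373,324,.082,13
```

```text
w1 (158.0, 311.0) T75 centre [412.1478  66.4691] ang 30.0 area mm2 254 extent mm [20.3989 19.272 ]
w1 (158.0, 311.0) T91 centre [412.1459  66.4739] ang 30.5 area mm2 290 extent mm [21.4183 20.5936]
w1 (158.0, 311.0) T107 centre [412.143   66.4892] ang 30.4 area mm2 323 extent mm [22.436  21.6808]
w1 (453.0, 172.0) T78 centre [421.3711 382.784 ] ang -13.8 area mm2 256 extent mm [20.9937 20.9548]
w1 (453.0, 172.0) T94 centre [421.3537 382.7781] ang -14.0 area mm2 289 extent mm [21.8925 21.7959]
w1 (453.0, 172.0) T111 centre [421.3402 382.7354] ang -14.2 area mm2 316 extent mm [22.605  22.4789]
w1 (373.0, 324.0) T76 centre [529.516  245.2481] ang -21.7 area mm2 252 extent mm [20.2815 20.7488]
w1 (373.0, 324.0) T93 centre [529.4757 245.2326] ang -21.6 area mm2 290 extent mm [21.4417 21.691 ]
w1 (373.0, 324.0) T109 centre [529.504  245.2967] ang -21.6 area mm2 325 extent mm [22.389  22.5271]
```

Call:
arm_command([
  {"delta_pos": [2, -35, -10], "dr": [0, 0, -7]},
  {"delta_pos": [2, -35, -20], "dr": [0, 0, -7]},
  {"delta_pos": [2, -35, -20], "dr": [0, 0, -7]},
  {"delta_pos": [2, -35, -20], "dr": [0, 0, -7]},
  {"delta_pos": [2.5, -33.5, -20], "dr": [0, 0, -6.8]},
  {"delta_pos": [2, 0, -10], "dr": [0, 0, 0]},
  {"delta_pos": [0, 0, 0], "dr": [0, 0, 0]},
  {"delta_pos": [0, 0, 0], "dr": [0, 0, 0]},
  {"delta_pos": [0, 0, 0], "dr": [0, 0, 0]},
])

```text
time_s: 2.1
position: [0.4128, 0.0671, 0.174]
tool_rot: [[0.861, 0.509, 0.001], [0.509, -0.861, -0.0], [0.001, 0.001, -1.0]]
ft_force: [-0.2, 0.4, -0.2]
grip_width: 0.0854
```

```bash
python3 snap.py w2; python3 - <<'E'
from rig import env
from h import *
import pickle
s,c=pickle.load(open("pics/w2.pkl","rb"));print(env.nose_length,proj(c,[.412,.0665,.102]),s["q"])
E
```

```text
2.1 [0.4128 0.0671 0.174 ] [-0.3159 -0.0873 -0.0146  0.0549 -0.1051 -0.0279]
0.022 [314.2898 268.2478] [ -7.0893  13.7117 101.4472   0.0071  64.7638 -37.7103]
```

View pics/w2.png

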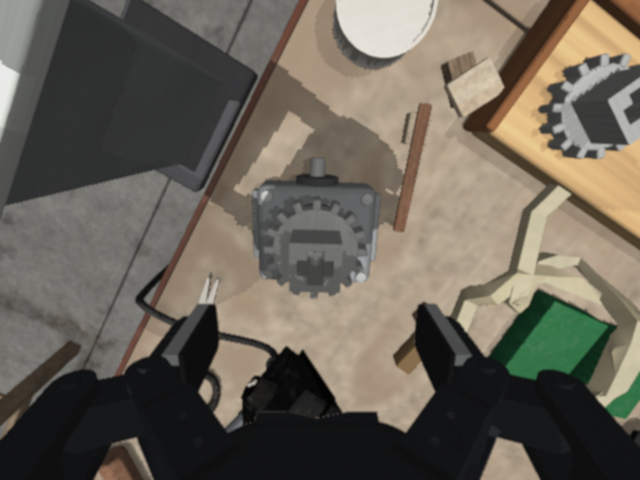

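The gear is squared up between the fingers, with its cross at about (315,268), as predicted (314,268). The black box lies at (290,390), beyond the gear.

```bash
python3 cross.py w2 315,268,.102,22
```

```text
Traceback (most recent call last):
  File "cross.py", line 21, in <module>
    u,v,z,w=map(float,a.split(","));cross(n,(u,v),z,int(w))
                                    ~~~~~^^^^^^^^^^^^^^^^^^
  File "cross.py", line 11, in cross
    i=min((i for i in range(1,n) if st[i,4]>40),key=lambda i:np.hypot(*(ce[i]-w*sc)))
ValueError: min() iterable argument is empty
```

```bash
sed -i 's/(t\*.7,t\*.85,t)/(t*.9,t*.97,t*1.04)/' cross.py; python3 cross.py w2 315,269,.102,20
```

```text
w2 (315.0, 269.0) T76 centre [413.1826  65.1142] ang 24.1 area mm2 264 extent mm [23.1912 20.6493]
w2 (315.0, 269.0) T82 centre [413.1677  65.1267] ang 22.8 area mm2 293 extent mm [23.7148 21.3779]
w2 (315.0, 269.0) T88 centre [413.1865  65.0601] ang 21.1 area mm2 331 extent mm [24.4946 22.2709]
```

Call:
arm_command([
  {"delta_pos": [0, -0.8, -20], "dr": [0, 0, 0]},
  {"delta_pos": [0, 0, -20], "dr": [0, 0, 0]},
  {"delta_pos": [0, 0, -18], "dr": [0, 0, 0]},
  {"delta_pos": [0, 0, -12], "dr": [0, 0, 0]},
  {"delta_pos": [0, 0, -7], "dr": [0, 0, 0]},
  {"delta_pos": [0, 0, 0], "dr": [0, 0, 0]},
  {"delta_pos": [0, 0, 0], "dr": [0, 0, 0]},
])

```text
time_s: 2.85
position: [0.413, 0.0654, 0.0969]
tool_rot: [[0.862, 0.508, 0.001], [0.508, -0.862, -0.0], [0.001, 0.001, -1.0]]
ft_force: [-0.1, -0.2, 0.1]
grip_width: 0.0854
```

Call:
arm_command([
  {"delta_pos": [0, 0, 0], "dr": [0, 0, 0]},
  {"delta_pos": [0, 0, 0], "dr": [0, 0, 0]},
  {"delta_pos": [0, 0, 0], "dr": [0, 0, 0]},
  {"delta_pos": [0, 0, 0], "dr": [0, 0, 0]},
  {"delta_pos": [0, 0, 0], "dr": [0, 0, 0]},
  {"delta_pos": [0, 0, 0], "dr": [0, 0, 0]},
  {"delta_pos": [0, 0, 0], "dr": [0, 0, 0]},
  {"delta_pos": [0, 0, 0], "dr": [0, 0, 0]},
], grip=0, squeeze=40)

```text
time_s: 3.65
position: [0.4128, 0.0652, 0.0964]
tool_rot: [[0.862, 0.507, 0.0], [0.507, -0.862, -0.0], [0.0, 0.0, -1.0]]
ft_force: [0.2, -0.2, 4.3]
grip_width: 0.0312
```

Call:
arm_command([
  {"delta_pos": [0, 0, 3], "dr": [0, 0, 0]},
  {"delta_pos": [0, 0, 6], "dr": [0, 0, 0]},
  {"delta_pos": [0, 0, 10], "dr": [0, 0, 0]},
  {"delta_pos": [0, 0, 15], "dr": [0, 0, 0]},
  {"delta_pos": [0, 0, 25], "dr": [0, 0, 0]},
  {"delta_pos": [0, 0, 25], "dr": [0, 0, 0]},
  {"delta_pos": [0, 0, 16], "dr": [0, 0, 0]},
  {"delta_pos": [0, 0, 0], "dr": [0, 0, 0]},
  {"delta_pos": [0, 0, 0], "dr": [0, 0, 0]},
])

```text
time_s: 4.55
position: [0.4123, 0.0653, 0.1959]
tool_rot: [[0.862, 0.507, -0.001], [0.507, -0.862, 0.0], [-0.001, -0.0, -1.0]]
ft_force: [0.2, -0.8, -2.5]
grip_width: 0.0313
```

```bash
python3 snap.py w3; python3 snap.py s3 scene;python3 - <<'E'
from rig import env
import pickle
from h import *
s=env.observe();print(s["ft_force"],s["grip_width"],s["position"])
a=cv2.imread("pics/w3.png")[150:400,190:440];b=cv2.imread("pics/s3.png")[200:450,300:500]
cv2.imwrite("pics/v3.png",np.hstack([cv2.resize(a,(400,400)),cv2.resize(b,(320,400))]))
E
```

```text
4.55 [0.4123 0.0653 0.1959] [-0.0868  1.067   0.8753 -0.0569 -0.0669  0.0353]
4.6 [0.4121 0.0653 0.1955] [-0.0304  0.642   0.2063 -0.0765  0.1894 -0.0839]
[ 0.2234  0.0582 -1.8738] 0.03118813752176754 [0.4121 0.0653 0.1953]
```

View pics/v3.png

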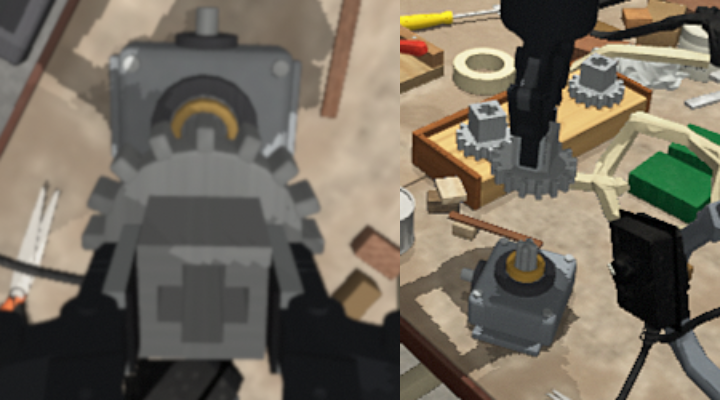

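The fitted gear is off and held squarely, with the shaft and brass collar exposed. Now the gap position from both spares, and the gear's offset in the grip.

```bash
python3 - <<'E'
from rig import env
import pickle
for n in("scene","side"): pickle.dump((None,env.get_calibration(n)),open(f"pics/{n}0.pkl","wb"))
E
python3 cross.py scene0 354,268,.082,9 427,238,.082,8 381,338,.102,9 259,272.5,.046,9
echo; python3 cross.py w3 317.5,339,.2009,24
```

```text
scene0 (354.0, 268.0) T113 centre [529.9662 243.6624] ang -21.9 area mm2 291 extent mm [21.5721 20.9939]
scene0 (354.0, 268.0) T122 centre [529.9693 243.6311] ang -23.3 area mm2 312 extent mm [22.109  21.6298]
scene0 (354.0, 268.0) T131 centre [529.9509 243.5683] ang -21.0 area mm2 334 extent mm [22.6585 22.4357]
scene0 (427.0, 238.0) T118 centre [705.3707 238.8444] ang 9.9 area mm2 307 extent mm [20.7242 22.2052]
scene0 (427.0, 238.0) T127 centre [705.3441 238.7641] ang 10.4 area mm2 332 extent mm [21.477  22.8349]
scene0 (427.0, 238.0) T136 centre [705.2924 238.6997] ang 9.5 area mm2 355 extent mm [21.8144 23.424 ]
scene0 (381.0, 338.0) T116 centre [413.0127  65.1798] ang 28.9 area mm2 318 extent mm [21.9631 22.1628]
scene0 (381.0, 338.0) T125 centre [412.9891  65.1716] ang 29.2 area mm2 333 extent mm [22.355 22.545]
scene0 (381.0, 338.0) T134 centre [413.0028  65.1048] ang 29.3 area mm2 349 extent mm [22.7378 22.9875]
scene0 (259.0, 272.5) T113 centre [421.6871 380.7257] ang -16.9 area mm2 295 extent mm [21.5113 20.5362]
scene0 (259.0, 272.5) T122 centre [421.6305 380.6882] ang -16.8 area mm2 315 extent mm [22.1112 21.3599]
scene0 (259.0, 272.5) T131 centre [421.5753 380.623 ] ang -15.3 area mm2 337 extent mm [22.6925 22.169 ]

w3 (317.5, 339.0) T76 centre [411.483   66.8729] ang 28.3 area mm2 291 extent mm [21.0287 23.1287]
w3 (317.5, 339.0) T82 centre [411.4514  66.9366] ang 27.9 area mm2 305 extent mm [21.3749 23.522 ]
w3 (317.5, 339.0) T88 centre [411.4154  67.0018] ang 27.0 area mm2 317 extent mm [21.7212 23.8963]
```

Call:
arm_command([
  {"delta_pos": [12, 10, 0], "dr": [0, 0, 5]},
  {"delta_pos": [24, 20.5, 0], "dr": [0, 0, 7]},
  {"delta_pos": [28, 24, 0], "dr": [0, 0, 7]},
  {"delta_pos": [28, 24, 0], "dr": [0, 0, 7]},
  {"delta_pos": [28, 24, 0], "dr": [0, 0, 7]},
  {"delta_pos": [28, 24, 0], "dr": [0, 0, 7]},
  {"delta_pos": [28, 24, 0], "dr": [0, 0, 7]},
  {"delta_pos": [20, 16, -10], "dr": [0, 0, 7]},
  {"delta_pos": [10, 10, -20], "dr": [0, 0, 3.9]},
  {"delta_pos": [0, 0, -25], "dr": [0, 0, 0]},
  {"delta_pos": [0, 0, -20], "dr": [0, 0, 0]},
  {"delta_pos": [0, 0, 0], "dr": [0, 0, 0]},
  {"delta_pos": [0, 0, 0], "dr": [0, 0, 0]},
  {"delta_pos": [0, 0, 0], "dr": [0, 0, 0]},
])

```text
time_s: 6.05
position: [0.6192, 0.2417, 0.1224]
tool_rot: [[0.029, 1.0, 0.002], [1.0, -0.029, 0.0], [0.0, 0.002, -1.0]]
ft_force: [-0.5, 0.0, -2.2]
grip_width: 0.0314
```

```bash
python3 snap.py w4; python3 snap.py s4 scene;python3 - <<'E'
from h import *
a=cv2.imread("pics/w4.png");b=cv2.imread("pics/s4.png")[170:370,280:480]
cv2.imwrite("pics/v4.png",np.hstack([cv2.resize(a,(480,360)),cv2.resize(b,(320,360))]))
E
```

```text
6.05 [0.6192 0.2417 0.1224] [ 0.055  -0.5644 -0.0137  0.0225 -0.2976 -0.099 ]
6.1 [0.6191 0.2417 0.1226] [-0.0164 -0.1184  0.197  -0.0128 -0.0852  0.0711]
```

View pics/v4.png

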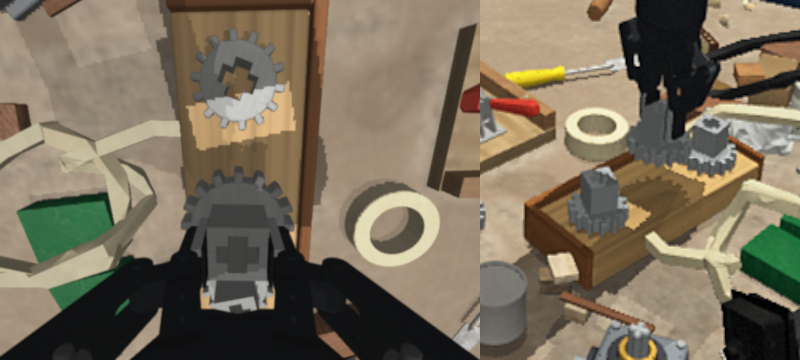

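The held gear lines up with the row: its cross is at column 238 and the near spare at 239. Lowering it in.

Call:
arm_command([
  {"delta_pos": [-0.5, 0, -20], "dr": [0, 0, 0]},
  {"delta_pos": [0, 0, -15], "dr": [0, 0, 0]},
  {"delta_pos": [0, 0, -6], "dr": [0, 0, 0]},
  {"delta_pos": [0, 0, -2], "dr": [0, 0, 0]},
  {"delta_pos": [0, 0, -2], "dr": [0, 0, 0]},
  {"delta_pos": [0, 0, 0], "dr": [0, 0, 0]},
  {"delta_pos": [0, 0, 0], "dr": [0, 0, 0]},
])

```text
time_s: 6.85
position: [0.6184, 0.2418, 0.077]
tool_rot: [[0.029, 1.0, 0.001], [1.0, -0.029, 0.0], [0.0, 0.001, -1.0]]
ft_force: [-0.4, 0.5, -1.1]
grip_width: 0.0315
```

Call:
arm_command([
  {"delta_pos": [0, 0, -0.7], "dr": [0, 0, 0]},
  {"delta_pos": [0, 0, -0.5], "dr": [0, 0, 0]},
  {"delta_pos": [0, 0, 0], "dr": [0, 0, 0]},
])

```text
time_s: 7.15
position: [0.6185, 0.2418, 0.0768]
tool_rot: [[0.028, 1.0, 0.002], [1.0, -0.028, 0.0], [0.0, 0.002, -1.0]]
ft_force: [-2.7, -1.5, 6.6]
grip_width: 0.0312
```

Call:
arm_command([
  {"delta_pos": [0, 0, 0.5], "dr": [0, 0, 0]},
  {"delta_pos": [0, 0, 0], "dr": [0, 0, 0]},
  {"delta_pos": [0, 0, 0], "dr": [0, 0, 0]},
  {"delta_pos": [0, 0, 0], "dr": [0, 0, 0]},
  {"delta_pos": [0, 0, 0], "dr": [0, 0, 0]},
  {"delta_pos": [0, 0, 5], "dr": [0, 0, 0]},
  {"delta_pos": [0, 0, 20], "dr": [0, 0, 0]},
  {"delta_pos": [0, 0, 40], "dr": [0, 0, 0]},
  {"delta_pos": [0, 0, 40], "dr": [0, 0, 0]},
], grip=1)

```text
time_s: 8.05
position: [0.6179, 0.2416, 0.1818]
tool_rot: [[0.029, 1.0, -0.001], [1.0, -0.029, -0.0], [-0.0, -0.001, -1.0]]
ft_force: [0.9, 1.5, 0.8]
grip_width: 0.0855
```

Call:
arm_command([
  {"delta_pos": [-15, 10, 10], "dr": [0, 0, -2]},
  {"delta_pos": [-30, 21, 0], "dr": [0, 0, -4]},
  {"delta_pos": [-33, 24, 0], "dr": [0, 0, -4]},
  {"delta_pos": [-33, 24, 0], "dr": [0, 0, -2.9]},
  {"delta_pos": [-33, 24, -10], "dr": [0, 0, 0]},
  {"delta_pos": [-30, 22, -20], "dr": [0, 0, 0]},
  {"delta_pos": [-22.5, 15, -20], "dr": [0, 0, 0]},
  {"delta_pos": [0, 0, -10], "dr": [0, 0, 0]},
  {"delta_pos": [0, 0, 0], "dr": [0, 0, 0]},
  {"delta_pos": [0, 0, 0], "dr": [0, 0, 0]},
  {"delta_pos": [0, 0, 0], "dr": [0, 0, 0]},
])

```text
time_s: 9.15
position: [0.423, 0.3813, 0.1315]
tool_rot: [[0.252, 0.968, 0.002], [0.968, -0.252, 0.001], [0.001, 0.001, -1.0]]
ft_force: [0.7, -0.5, -0.1]
grip_width: 0.0851
```

```bash
python3 snap.py w5; python3 snap.py s5 scene;python3 - <<'E'
from h import *
import pickle
s,c=pickle.load(open("pics/w5.pkl","rb"));print(proj(c,[.4215,.3815,.046]),s["position"],s["tool_rot"][:,0])
a=cv2.imread("pics/w5.png")[120:400,160:480];b=cv2.imread("pics/s5.png")[220:420,280:480]
cv2.imwrite("pics/v5.png",np.hstack([cv2.resize(a,(400,350)),cv2.resize(b,(400,400))[:350]]))
E
```

```text
9.15 [0.423  0.3813 0.1315] [ 0.0587 -0.1723  0.3063 -0.0968 -0.1749  0.1279]
9.2 [0.4228 0.3814 0.1314] [ 0.0996 -0.0261  0.4282  0.1984 -0.1494  0.0031]
[314.6479 257.2676] [0.423  0.3813 0.1315] [0.2524 0.9676 0.0012]
```

View pics/v5.png

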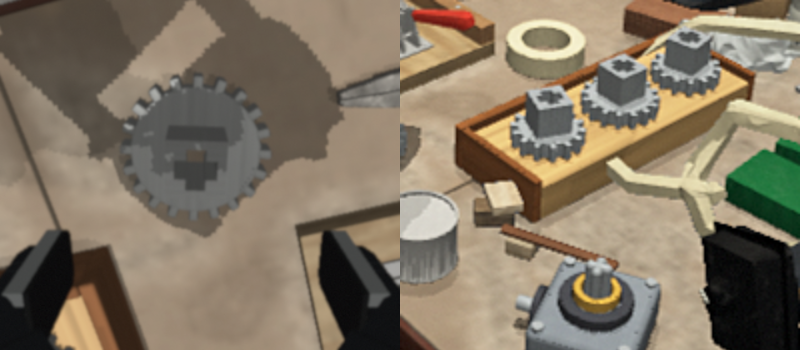

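The old gear stands flat in the rack in line with both spares. The new gear is square between the fingers, with its cross near (317,252). Descending and grasping it.

Call:
arm_command([
  {"delta_pos": [-1.3, 1, -20], "dr": [0, 0, 0]},
  {"delta_pos": [0, 0, -25], "dr": [0, 0, 0]},
  {"delta_pos": [0, 0, -25], "dr": [0, 0, 0]},
  {"delta_pos": [0, 0, -14], "dr": [0, 0, 0]},
  {"delta_pos": [0, 0, -6], "dr": [0, 0, 0]},
  {"delta_pos": [0, 0, 0], "dr": [0, 0, 0]},
  {"delta_pos": [0, 0, 0], "dr": [0, 0, 0]},
])

```text
time_s: 9.95
position: [0.4209, 0.3829, 0.0415]
tool_rot: [[0.251, 0.968, 0.001], [0.968, -0.251, 0.001], [0.001, 0.001, -1.0]]
ft_force: [0.4, 0.3, 0.7]
grip_width: 0.0854
```

Call:
arm_command([
  {"delta_pos": [0, 0, 0], "dr": [0, 0, 0]},
  {"delta_pos": [0, 0, 0], "dr": [0, 0, 0]},
  {"delta_pos": [0, 0, 0], "dr": [0, 0, 0]},
  {"delta_pos": [0, 0, 0], "dr": [0, 0, 0]},
  {"delta_pos": [0, 0, 0], "dr": [0, 0, 0]},
  {"delta_pos": [0, 0, 0], "dr": [0, 0, 0]},
  {"delta_pos": [0, 0, 0], "dr": [0, 0, 0]},
  {"delta_pos": [0, 0, 0], "dr": [0, 0, 0]},
], grip=0, squeeze=80)

```text
time_s: 10.75
position: [0.4206, 0.3828, 0.0412]
tool_rot: [[0.251, 0.968, 0.001], [0.968, -0.251, 0.0], [0.001, 0.001, -1.0]]
ft_force: [-0.6, -1.7, 5.8]
grip_width: 0.0307
```

Call:
arm_command([
  {"delta_pos": [0, 0, 5], "dr": [0, 0, 0]},
  {"delta_pos": [0, 0, 20], "dr": [0, 0, 0]},
  {"delta_pos": [0, 0, 40], "dr": [0, 0, 0]},
  {"delta_pos": [0, 0, 40], "dr": [0, 0, 0]},
  {"delta_pos": [0, 0, 40], "dr": [0, 0, 0]},
  {"delta_pos": [-0.5, -20, 10], "dr": [0, 0, -3]},
  {"delta_pos": [-0.5, -35, 0], "dr": [0, 0, -6]},
  {"delta_pos": [-1, -40, 0], "dr": [0, 0, -6]},
  {"delta_pos": [-1, -40, 0], "dr": [0, 0, -6]},
  {"delta_pos": [-1, -40, 0], "dr": [0, 0, -6]},
  {"delta_pos": [-1, -40, 0], "dr": [0, 0, -6]},
  {"delta_pos": [-1, -40, 0], "dr": [0, 0, -6]},
  {"delta_pos": [-1, -35, 0], "dr": [0, 0, -6]},
  {"delta_pos": [-1, -27, 0], "dr": [0, 0, 0]},
  {"delta_pos": [0, 0, 0], "dr": [0, 0, 0]},
  {"delta_pos": [0, 0, 0], "dr": [0, 0, 0]},
  {"delta_pos": [0, 0, 0], "dr": [0, 0, 0]},
])

```text
time_s: 12.45
position: [0.4122, 0.0663, 0.1956]
tool_rot: [[0.862, 0.508, -0.0], [0.508, -0.862, 0.0], [-0.0, -0.0, -1.0]]
ft_force: [-0.3, -0.6, -1.4]
grip_width: 0.0304
```

```bash
python3 snap.py w6; python3 - <<'E'
from h import *
import pickle
for n,dz in(("w3",.0056),("w6",.0048)):
    s,c=pickle.load(open(f"pics/{n}.pkl","rb"));R=s["tool_rot"];P=s["position"];g=cv2.imread(f"pics/{n}.png")
    u=proj(c,P+[0,0,dz]);print(n,P,"yaw",np.degrees(np.arctan2(R[1,0],R[0,0])),"TCP px",u,s["ft_force"])
a,b=[cv2.resize(cv2.imread(f"pics/{n}.png")[160:390,210:430],(380,400),interpolation=2) for n in("w3","w6")]
cv2.imwrite("pics/v6.png",np.hstack([a,b]))
E
```

```text
12.45 [0.4122 0.0663 0.1956] [ 0.6143  0.0704 -0.0955 -0.0385  0.0075 -0.0519]
w3 [0.4123 0.0653 0.1959] yaw 30.45841958082755 TCP px [316.0774 344.1616] [ 0.2108 -0.791  -2.4773]
w6 [0.4122 0.0663 0.1956] yaw 30.50766719394048 TCP px [316.0717 342.9242] [-0.3296 -0.5849 -1.421 ]
```

View pics/v6.png

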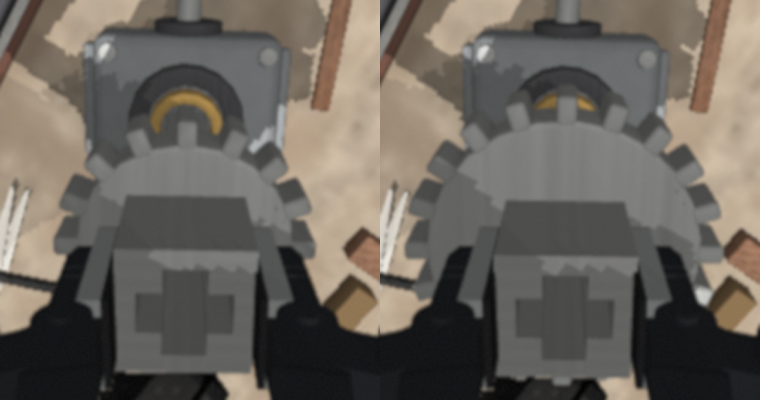

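The new gear is held square, about 5 crop pixels farther along tool y than the old one was. I'll quantify that.

```bash
python3 cross.py w3 317.2,340,.2015,22; python3 cross.py w6 317.2,342,.2004,22; python3 - <<'E'
from h import *
# vertical brightness profile down the boss top beside the cross (columns 285-292,342-349): edges
import pickle
for n,dz in(("w3",.0056),("w6",.0048)):
    s,c=pickle.load(open(f"pics/{n}.pkl","rb"));g=cv2.cvtColor(cv2.imread(f"pics/{n}.png"),6).astype(float)
    for cols in((282,288),(344,350)):
        p=g[:,cols[0]:cols[1]].mean(1);d=np.diff(p);t=290+np.argmax(d[290:325]);b=360+np.argmin(d[360:390])
        f=lambda k:k+.5+0.5*(abs(d[k+1])-abs(d[k-1]))/(2*abs(d[k])-abs(d[k+1])-abs(d[k-1])+1e-9)
        e=[(plane(c,(np.mean(cols),f(k)),s["position"][2]+dz)-s["position"])@s["tool_rot"][:,1]*1e3 for k in(t,b)]
        print(n,cols,f(t),f(b),"tool-y of edges mm",e)
E
```

```text
w3 (317.2, 340.0) T76 centre [411.3124  67.1582] ang 27.9 area mm2 264 extent mm [19.5162 22.1395]
w3 (317.2, 340.0) T82 centre [411.3277  67.1406] ang 26.7 area mm2 274 extent mm [19.8541 22.3877]
w3 (317.2, 340.0) T88 centre [411.335   67.1299] ang 24.4 area mm2 281 extent mm [20.1985 22.6359]
w6 (317.2, 342.0) T76 centre [412.0658  66.8587] ang 28.5 area mm2 267 extent mm [19.561  22.3242]
w6 (317.2, 342.0) T82 centre [412.0832  66.8665] ang 27.3 area mm2 278 extent mm [20.0206 22.5749]
w6 (317.2, 342.0) T88 centre [412.0852  66.863 ] ang 25.5 area mm2 286 extent mm [20.3153 22.7745]
w3 (282, 288) 302.7727272726901 374.5548387096753 tool-y of edges mm [np.float64(-18.16689059122767), np.float64(14.345324950434673)]
w3 (344, 350) 303.71428571427043 383.749999999625 tool-y of edges mm [np.float64(-17.73806976158558), np.float64(18.917436381282926)]
w6 (282, 288) 306.42500000001127 376.72839506171147 tool-y of edges mm [np.float64(-16.175850936001), np.float64(16.081088972277335)]
w6 (344, 350) 307.1724137931373 384.33333333366664 tool-y of edges mm [np.float64(-15.817158328891294), np.float64(19.916527694043726)]
```

Call:
arm_command([
  {"delta_pos": [0, 0, -10], "dr": [0, 0, 0]},
  {"delta_pos": [0, 0, -20], "dr": [0, 0, 0]},
  {"delta_pos": [0, 0, -20], "dr": [0, 0, 0]},
  {"delta_pos": [0, 0, -15], "dr": [0, 0, 0]},
  {"delta_pos": [0, 0, -5], "dr": [0, 0, 0]},
  {"delta_pos": [0, 0, 0], "dr": [0, 0, 0]},
  {"delta_pos": [0, 0, 0], "dr": [0, 0, 0]},
  {"delta_pos": [0, 0, 0], "dr": [0, 0, 0]},
])

```text
time_s: 13.3
position: [0.4127, 0.0658, 0.1262]
tool_rot: [[0.862, 0.507, 0.001], [0.507, -0.862, -0.0], [0.001, 0.001, -1.0]]
ft_force: [-0.1, -0.6, -0.9]
grip_width: 0.0307
```

Call:
arm_command([
  {"delta_pos": [-0.8, 0.9, 0], "dr": [0, 0, 0]},
  {"delta_pos": [0, 0, -2], "dr": [0, 0, 0]},
  {"delta_pos": [0, 0, -2], "dr": [0, 0, 0]},
  {"delta_pos": [0, 0, -2], "dr": [0, 0, 0]},
  {"delta_pos": [0, 0, -2], "dr": [0, 0, 0]},
  {"delta_pos": [0, 0, -1], "dr": [0, 0, 0]},
  {"delta_pos": [0, 0, 0], "dr": [0, 0, 0]},
  {"delta_pos": [0, 0, 0], "dr": [0, 0, 0]},
])

```text
time_s: 14.1
position: [0.4116, 0.0666, 0.1166]
tool_rot: [[0.862, 0.507, -0.0], [0.507, -0.862, 0.0], [0.0, -0.0, -1.0]]
ft_force: [-1.1, -0.1, -2.2]
grip_width: 0.0303
```

Underside now about 75.4 mm, below the shaft top, with no contact force. Continuing.

Call:
arm_command([
  {"delta_pos": [0, 0, -1.5], "dr": [0, 0, 0]},
  {"delta_pos": [0, 0, -1.5], "dr": [0, 0, 0]},
  {"delta_pos": [0, 0, -1.5], "dr": [0, 0, 0]},
  {"delta_pos": [0, 0, -1.5], "dr": [0, 0, 0]},
  {"delta_pos": [0, 0, 0], "dr": [0, 0, 0]},
  {"delta_pos": [0, 0, 0], "dr": [0, 0, 0]},
])

```text
time_s: 14.7
position: [0.4116, 0.0666, 0.1106]
tool_rot: [[0.862, 0.507, -0.0], [0.507, -0.862, 0.0], [-0.0, -0.0, -1.0]]
ft_force: [0.3, 0.2, -2.7]
grip_width: 0.0308
```

Call:
arm_command([
  {"delta_pos": [0, 0, -3], "dr": [0, 0, 0]},
  {"delta_pos": [0, 0, -3], "dr": [0, 0, 0]},
  {"delta_pos": [0, 0, -3], "dr": [0, 0, 0]},
  {"delta_pos": [0, 0, -2.5], "dr": [0, 0, 0]},
  {"delta_pos": [0, 0, 0], "dr": [0, 0, 0]},
  {"delta_pos": [0, 0, 0], "dr": [0, 0, 0]},
])

```text
time_s: 15.3
position: [0.4115, 0.0666, 0.0991]
tool_rot: [[0.862, 0.507, -0.0], [0.507, -0.862, 0.0], [-0.0, -0.0, -1.0]]
ft_force: [0.8, -0.0, -2.2]
grip_width: 0.0308
```

Call:
arm_command([
  {"delta_pos": [0, 0, -1.5], "dr": [0, 0, 0]},
  {"delta_pos": [0, 0, -1.5], "dr": [0, 0, 0]},
  {"delta_pos": [0, 0, -1.5], "dr": [0, 0, 0]},
  {"delta_pos": [0, 0, -1.5], "dr": [0, 0, 0]},
  {"delta_pos": [0, 0, -0.5], "dr": [0, 0, 0]},
  {"delta_pos": [0, 0, 0], "dr": [0, 0, 0]},
  {"delta_pos": [0, 0, 0], "dr": [0, 0, 0]},
])

```text
time_s: 16.0
position: [0.4117, 0.0666, 0.093]
tool_rot: [[0.862, 0.507, 0.001], [0.507, -0.862, -0.0], [0.001, 0.001, -1.0]]
ft_force: [-2.0, -0.5, 6.5]
grip_width: 0.0307
```

Call:
arm_command([
  {"delta_pos": [0, 0, -0.7], "dr": [0, 0, 0]},
  {"delta_pos": [0, 0, -0.5], "dr": [0, 0, 0]},
  {"delta_pos": [0, 0, -0.5], "dr": [0, 0, 0]},
  {"delta_pos": [0, 0, 0], "dr": [0, 0, 0]},
  {"delta_pos": [0, 0, 0], "dr": [0, 0, 0]},
])

```text
time_s: 16.5
position: [0.4118, 0.0666, 0.092]
tool_rot: [[0.862, 0.507, 0.001], [0.507, -0.862, -0.0], [0.001, 0.001, -1.0]]
ft_force: [-5.3, -0.3, 19.1]
grip_width: 0.0307
```

Call:
arm_command([
  {"delta_pos": [0, 0, -0.3], "dr": [0, 0, 0]},
  {"delta_pos": [0, 0, 0], "dr": [0, 0, 0]},
  {"delta_pos": [0, 0, 0], "dr": [0, 0, 0]},
  {"delta_pos": [0, 0, 0], "dr": [0, 0, 0]},
  {"delta_pos": [0, 0, 0], "dr": [0, 0, 0]},
  {"delta_pos": [0, 0, 0], "dr": [0, 0, 0]},
  {"delta_pos": [0, 0, 0], "dr": [0, 0, 0]},
  {"delta_pos": [0, 0, 0], "dr": [0, 0, 0]},
  {"delta_pos": [0, 0, 0], "dr": [0, 0, 0]},
])

```text
time_s: 17.4
position: [0.4118, 0.0666, 0.092]
tool_rot: [[0.862, 0.507, 0.002], [0.507, -0.862, -0.0], [0.001, 0.001, -1.0]]
ft_force: [-6.3, -0.1, 22.2]
grip_width: 0.0303
```

```bash
python3 snap.py s7 scene; python3 snap.py d7 side; python3 - <<'E'
from h import *
a=cv2.imread("pics/s7.png")[220:430,230:480];b=cv2.imread("pics/d7.png")[150:350,220:460]
cv2.imwrite("pics/v7.png",np.hstack([cv2.resize(a,(420,353)),cv2.resize(b,(380,317))[:353] if 0 else cv2.resize(b,(380,353))]))
E
python3 cross.py s5 354,268,.082,9 427,238,.082,8 391.5,258,.082,9
```

```text
17.4 [0.4118 0.0666 0.092 ] [-0.0815 -0.0091  0.0369  0.071  -0.0258  0.0649]
17.45 [0.4118 0.0666 0.092 ] [ 0.0025 -0.0373 -0.0247  0.0134 -0.0003 -0.0149]
s5 (354.0, 268.0) T121 centre [529.9948 243.6161] ang -22.9 area mm2 288 extent mm [21.2333 20.7229]
s5 (354.0, 268.0) T130 centre [529.9793 243.5824] ang -22.7 area mm2 308 extent mm [21.9147 21.5731]
s5 (354.0, 268.0) T139 centre [530.005 243.569] ang -21.4 area mm2 333 extent mm [22.4644 22.4357]
s5 (427.0, 238.0) T125 centre [705.3334 238.8481] ang 10.1 area mm2 306 extent mm [20.7242 22.2052]
s5 (427.0, 238.0) T135 centre [705.3447 238.812 ] ang 10.8 area mm2 326 extent mm [21.4403 22.7946]
s5 (427.0, 238.0) T145 centre [705.3184 238.6889] ang 9.9 area mm2 352 extent mm [21.8144 23.1275]
s5 (391.5, 258.0) T120 centre [594.0713 220.2473] ang -2.6 area mm2 1052 extent mm [50.0329 49.63  ]
s5 (391.5, 258.0) T129 centre [594.2089 220.3793] ang -2.7 area mm2 1064 extent mm [50.0329 49.63  ]
s5 (391.5, 258.0) T138 centre [594.345  220.4813] ang -2.5 area mm2 1075 extent mm [50.6605 50.2463]
```

View pics/v7.png

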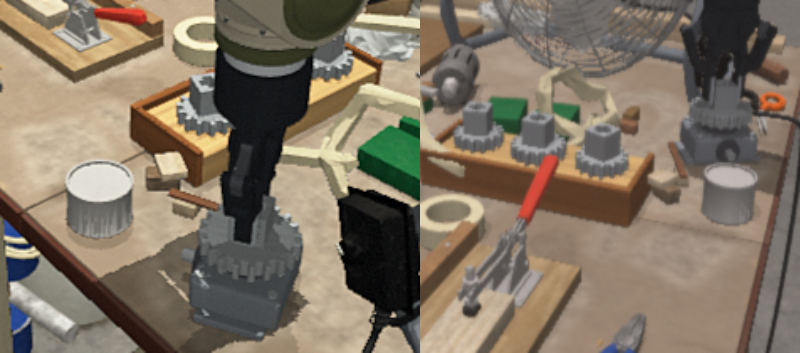

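The gear sits low on the drive unit, held by the gripper. The old gear stands in line in the rack, and the tin, spares and pliers look unmoved. One last check of the old gear's centre, then hand in.

```bash
python3 cross.py s5 391.5,252.5,.082,8; python3 - <<'E'
from rig import env
s=env.observe();print(s["time_s"],s["position"],s["ft_force"],s["grip_width"])
env.close_job()
E
```

```text
s5 (391.5, 252.5) T120 centre [617.9794 240.9005] ang -0.5 area mm2 293 extent mm [21.1804 20.9058]
s5 (391.5, 252.5) T129 centre [617.9257 240.8432] ang -0.1 area mm2 317 extent mm [21.5229 21.4699]
s5 (391.5, 252.5) T138 centre [617.9634 240.8588] ang 0.0 area mm2 335 extent mm [22.1593 22.0915]
17.5 [0.41176173 0.06657102 0.09197646] [-6.52356315  0.48254157 23.16441883] 0.030782893251922648
the job is handed in; nothing more can be done
```

The gear change is done and handed in at 17.5 s, with the arm still holding the new gear pressed down on its stop.

- **Old gear:** I lifted it straight off the shaft and set it flat, boss up, in the rack. Its centre measured (618.0, 240.9) mm. The midpoint between the spares is (617.7, 241.2) mm, so it is within about 0.5 mm and in line.
- **New gear:** It was turned to 30.5° and went onto the splines with no contact force. The collar force began at the expected height. Near the stop the force rose from 6.5 to 19 N within 1 mm. A further 0.3 mm of commanded push did not move the tool, which stayed at 92.0 mm (92.2 mm expected fully home). At hand-in the push was 23 N, against the 10 N needed, and the grip was firm.
- **Bystanders:** The spares' positions, re-measured after the old gear was placed, matched the first ones. In the last pictures they, the tin and the part of the pliers in view look unmoved; the tape roll is only partly in view but looks in place.

**Checks that disagreed:** The wrist and scene cameras differed by about 1.5–2 mm in places, so I aligned the new gear by comparing it with how the old gear had sat in the gripper. At the end there was also a steady 6.5 N sideways force, probably light contact with the splines. I could not see the collar itself in the last view, so "fully home" rests on the tool height and the force.

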